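Uncover and reset the terminal box

ROBOT

A 6-joint arm with a two-finger parallel gripper is mounted at the origin on a cart in front of the work surface, level with it; the furniture and walls round the work are solid. World frame = base frame: x ahead of the robot, y to its left, z up, the work surface at z = 0. Lengths are in m, angles in rad, forces in N, time in s.
With the tool pointing down it reaches from about 0.3 to 0.95 m from the base axis. Payload 3.1 kg.
Tool frame: the origin (TCP) lies between the finger pads; the fingertips stand 25 mm ahead of it and the grasp point (between the pads) lies 6 mm ahead of it; z points along the fingers, x is the direction in which the jaws open and shut, and the axes are right-handed (so a half turn about z gives the same grasp; the last joint's range is limited). The gripper opens to 85 mm and grips with 20 to 120 N. Pads are 22 mm wide; open, the fingers measure 114 mm over their backs; the gripper's body (76 mm by 85 mm) begins 54 mm behind the grasp point. The pads swing forward as they close: fully open they stand 13 mm farther back than shut.
Start: joints at [1.054, 0.308, 1.634, -0, 1.2, -0.07], TCP at [0.27, 0.564, 0.256] pointing down, gripper open.
Joint ranges: [-3.06, 3.06], [-0.79, 1.96], [0.05, 2.63], [-1.19, 4.34], [0.05, 2.64], [-2.94, 2.94]. Speed limits (rad/s): [2.79, 2.79, 3.14, 3.14, 3.14, 3.14].

INTERFACE

Orientations are given as a unit quaternion [w, x, y, z].
In Python, from plant import bot gives the robot as it stands.
- The arm moves only by the tool arm_command, never from a script. Its argument "increments" is a list of rows, each a list of 6 numbers: the shift along the tool's x, y, z in cm, then the turn, a rotation vector about the tool's x, y, z in rad. In form: [[x, y, z, ax, ay, az], ...]. A call has 1 to 12 rows; each row shifts and turns the commanded pose from where the row before left it, along the tool's axes as they then stand; what a row does not reach is not made up. A row lasts 1/12 s, in which the tool goes at most 41.7 mm and 7.16 degrees, less where a joint would pass 70% of its speed; a pose out of reach is approached as far as the arm can. A call with a gripper value outside its range is refused whole. "grip" is the opening in per cent of the stroke, from 0 (shut) to 100 (fully open), set as the call begins (left out, the last holds). The fingers move at their own pace and stop on an object; "grip_force" is the grip in N (left out, the last holds). Time passes only in rows, so rows that do not move let the fingers close. It gives the time, the measured TCP pose, the force and the opening at its end, in the units of the state.
- bot.state(): the state, without advancing time (a new reading comes with each control period).
- bot.camera(name): name is "scene" or "top"; returns a dict with "img" (480x640x3 uint8, red, green, blue), "range_z" (480x640 float32, m along the optical axis (not along the pixel's ray), 0 where there is no reading), "K" (3x3 intrinsics, pixels), "xyz" and "rotation" of the camera in the world. Camera axes: x right, y up, looking along -z (the intrinsics and any distortion apply to the point x, -y, -z); pixel columns grow to the right and rows downward; lengths in m; the calibration is good to about 2 mm. A picture is of the moment at which its call begins.
- bot.sign_off(): hands the job in, once; it reports no verdict.
Trained networks look in the newest picture that a camera, given by its name, has taken for a name from the list of things; names that differ only in an ending like _2 or _b are one class to them, and where a whole thing is asked for, a point or a joint stands for the part that bears it (a point fixed in the world has none). Each returns a list of dicts, best first, with "conf" (0 to 1); they miss things now and then, are a little off and sometimes report something else, mostly with a low value. They report only what shows in the picture. A call takes as long as a camera call. They do not tell look-alikes from the thing itself.
- bot.search_frame(camera, target): "box" ([left, top, right, bottom] in pixels, round what is visible of it).
- bot.pinpoint(camera, target): "pixel" ([column, row] in pixels: a listed point, or the origin of a listed thing).
The state is a dict: "time_s": time; "joint_positions": joint angles; "joint_velocities": joint speeds; "effort": joint torques, N m; "ee_pos": TCP position; "tcp_rot": TCP orientation; "ft_force": force on the tool from outside, world axes, zero at the start; "wrist_torque": the same for the moment, N m; "finger_gap": finger opening in m.
Only numpy, scipy, OpenCV 4.12 (cv2) and the standard library are available. Lean on these libraries where they do the work, as an engineer would, in place of code of your own. Each camera call takes 0.05 s, during which the arm holds its last target. There are 200 camera calls.

TASK

The terminal box on the bench has tripped. Using only the fingertips, without gripping or lifting anything, press the box's snap tab fully down and let go of it, push the released cover off its seat and along the box until it comes up against the raised stop at the other end, then press the round reset button that the cover was hiding fully in and let it spring back. Leave the things standing around the box where they are.

Things in the scene. Friction and masses are not known exactly. Their poses are not given: they have to be found in the camera images.
- terminal_box: Grey terminal box fixed to the worktop, 190 (x) by 104 mm (y), 59 mm high. Origin: centre of its underside, on the worktop. Its flat deck is 45 mm above the origin. Along x: cover's seat at the -x end, snap tab in the middle, free rest deck and end stop at the +x end. The cover slides along +x; the tab blocks it until pressed. A ledge 6 mm above the deck closes the -x end (x = -95 to -85 mm).
- end_stop (a point): Middle of the inner face of the raised end stop, at deck height, box x = +87 mm; axes as the box's. The stop rises 8 mm above the deck. The side walls along the rest deck (|y| over 44 mm) rise 7 mm.
- seat (a point): Centre of the cover's seat at deck height, box x = -51 mm; axes as the box's. Rails with inward lips on both sides (box x = -95 to -19 mm, |y| over 37 mm, 11 to 14 mm above the deck) hold the cover down. In the seat is an open well, box x = -78 to -24 mm, y = -30 to +30 mm, 18 mm deep, with the reset button in its middle.
- cover: White loose cover plate, 64 (x) by 84 mm (y), about 80 g. Origin: centre of its underside, axes as the box's. Plate top 9 mm above the origin. Across it stands an upright push rib, x = +2 to +10 mm, y = -28 to +28 mm, top 26 mm above the origin: push its -x face. Origin at box x = -51 mm when seated, +55 mm against the end stop. Slides easily (under 3 N).
- tab_top (a point): Centre of the top face of the grey snap tab, a block 34 mm (box x) by 32 mm (box y) in the middle of the box at box x = +1 mm, next to the cover's leading edge (about 3 mm from it). Up, its top stands about 10 mm above the deck, level with the cover's top; fully down it is flush with the deck. Axes as the box's.
- snap_tab (a joint): How far the snap tab is pressed down, m: 0 to 0.0015 at the start, 0.010 fully down against its solid stop. Needs about 4 N and stays where it is pressed. The cover passes over it once it is beyond about 0.007.
- button_top (a point): Centre of the top of the round grey reset button, 25 mm diameter, in the well at box x = -52 mm, y = 0; its top lies 4 mm below the deck when out. Hidden under the seated cover.
- reset_button (a joint): How far the reset button is pressed down, m: 0 out, 0.005 fully in against a solid stop. Sprung: about 1.4 N at the start of its travel, 5 N fully in; comes back when let go.
- stopwatch: Bystander, loose: dark round stopwatch lying flat, 73 x 58 x 14 mm. Origin: centre of its underside.
- weight_0: Bystander, loose: brass knob-top weight, 29 mm diameter, 44 mm tall. Origin: centre of its underside.
- sample_jar_2: Bystander, loose: small green jar with screw lid, 49 mm diameter, 58 mm tall. Origin: centre of its underside.
- beaker_1: Bystander, loose: small empty glass beaker, 54 mm diameter, 65 mm tall. Origin: centre of its underside.
- level_block: Bystander, loose: wooden spirit level block, 18 x 70 x 20 mm. Origin: centre of its underside.
- tape_roll: Bystander, loose: roll of tape lying flat, 83 x 93 x 19 mm. Origin: centre of its underside.
- dust_brush: Bystander, loose: flat wooden dust brush, 127 x 28 x 12 mm. Origin: centre of its underside.
There are look-alikes about, which are no part of the job. Of the things that look like the cover, the smaller one is meant.

How it is judged:
By the outcome, as a careful person would: the job done as asked, in the order asked, and still so for the second after the job is handed in, with the robot touching nothing.
It also fails if it takes over 38 s, if anything falls off the work surface, if the arm or the gripper's body presses on something with over 40 N, if the wrist force passes 120 N, or if a joint passes its speed limit or range.

## Working session

There is one attempt and no reset: what is moved stays moved. The work goes in short steps, Python scripts to look and compute and a tool call to move; the robot and the scene stay as the last step left them, time stands still between calls to the robot, and variables do not carry over. Pictures are saved under pics/ and viewed, about 8 in all and at most 12, crops included, and the job is handed in when it is done.

Besides the shell and the picture viewer there is one more tool, called after "Emit:" as a command line: name --pt "numbers of a row" for each row, then --argument value for the rest. arm_command: Moves the arm, as the interface text tells. Its arguments: {"type":"object","properties":{"increments":{"type":"array"},"grip":{"type":"number"},"grip_force":{"type":"number"}},"required":["increments"]}

```bash
mkdir -p pics
cat > h.py <<'E'
import numpy as np, cv2
from plant import bot
def ray(c,px):
    K=np.array(c["K"]);R=np.array(c["rotation"]);
    if R.shape!=(3,3):
        from scipy.spatial.transform import Rotation as Ro
        q=R.ravel();R=Ro.from_quat([q[1],q[2],q[3],q[0]]).as_matrix()
    d=np.linalg.inv(K)@np.array([px[0],px[1],1.]);d=np.array([d[0],-d[1],-d[2]])
    return np.array(c["xyz"]),R@d
def at_z(c,px,z):
    o,d=ray(c,px);return o+d*(z-o[2])/d[2]
def at_d(c,px):
    u,v=int(round(px[0])),int(round(px[1]));r=c["range_z"][max(v-1,0):v+2,max(u-1,0):u+2];r=r[r>0]
    o,d=ray(c,px);return o+d*np.median(r) if len(r) else None
def save(c,n,crop=None,s=1):
    im=c["img"][...,::-1]
    if crop: im=im[crop[1]:crop[3],crop[0]:crop[2]]
    cv2.imwrite("pics/"+n+".png",cv2.resize(im,None,fx=s,fy=s,interpolation=cv2.INTER_CUBIC))
E
python3 - <<'E'
from h import *
np.set_printoptions(precision=4,suppress=True)
for n in("scene","top"):
    c=bot.camera(n);save(c,n+"0")
    print(n,c["xyz"],c["rotation"],np.array(c["K"]).tolist())
    for t in("terminal_box","cover","tab_top","end_stop","seat"):
        for r in bot.pinpoint(n,t)[:3]:
            print(t,round(r["conf"],2),np.round(r["pixel"],1),at_d(c,r["pixel"]) )
print(bot.state())
E
```

```text
scene [-0.0091 -0.7611  1.1428] [ 0.8855  0.316  -0.1076 -0.3231] [[454.45195723774174, 0.0, 329.7352074234067], [0.0, 454.45195723774174, 235.97091453581558], [0.0, 0.0, 1.0]]
terminal_box 0.56 [285.5 222.5] [0.4727 0.0589 0.0538]
cover 0.67 [300.3 215.3] [0.5271 0.053  0.0533]
cover 0.59 [343.1 269.6] [ 0.5122 -0.1745  0.0124]
cover 0.5 [280.8 210.6] [0.4906 0.1087 0.0553]
tab_top 0.66 [278.6 209.3] [0.4891 0.1189 0.054 ]
tab_top 0.28 [257.7 237.2] [0.3846 0.0942 0.0173]
end_stop 0.64 [254.8 204. ] [0.4553 0.2139 0.0254]
seat 0.65 [300.7 216.2] [0.526  0.0494 0.0529]
top [ 0.431  -0.0382  1.399 ] [-0.7059 -0.0157  0.0321  0.7075] [[490.0219937487122, 0.0, 321.59101250237177], [0.0, 490.0219937487122, 234.16589199263234], [0.0, 0.0, 1.0]]
terminal_box 0.79 [258.2 247. ] [0.4871 0.1042 0.0555]
cover 0.86 [349.2 235.5] [ 0.5196 -0.1469  0.0358]
cover 0.75 [271.  234.5] [0.521  0.069  0.0608]
tab_top 0.63 [226.3 223.2] [0.5522 0.191  0.0595]
tab_top 0.5 [253.7 239.9] [0.5066 0.1166 0.0557]
end_stop 0.81 [232.2 261.6] [0.4476 0.1765 0.0439]
seat 0.98 [268.1 237.2] [0.514  0.0774 0.0544]
seat 0.5 [271.  232.2] [0.5279 0.0696 0.0531]
{'time_s': 0.6, 'joint_positions': array([ 1.0543,  0.3081,  1.6338,  0.    ,  1.1997, -0.0698]), 'joint_velocities': array([-0.0006, -0.0006,  0.0016, -0.0011, -0.0004, -0.0004]), 'effort': array([ -0.0001, -41.4986, -27.6891,  -0.0001,   0.0013,  -0.    ]), 'ee_pos': array([0.2701, 0.5637, 0.2563]), 'tcp_rot': array([-0.    ,  0.8462,  0.5329,  0.    ]), 'ft_force': array([-0.5042, -0.1452, -0.0279]), 'wrist_torque': array([-0.0376, -0.0169, -0.1269]), 'finger_gap': 0.0856245169476441}
```

Run:
```python
from h import *
c=bot.camera("top");save(c,"top1",(180,140,400,305),3.6)
```

```text
(no output)
```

View pics/scene0.png

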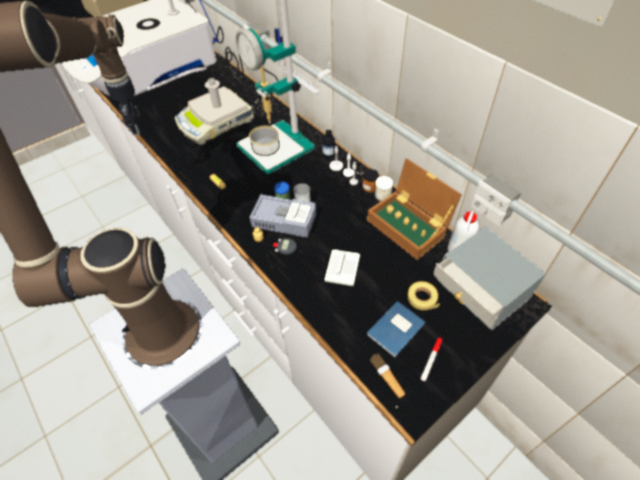

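View pics/top1.png

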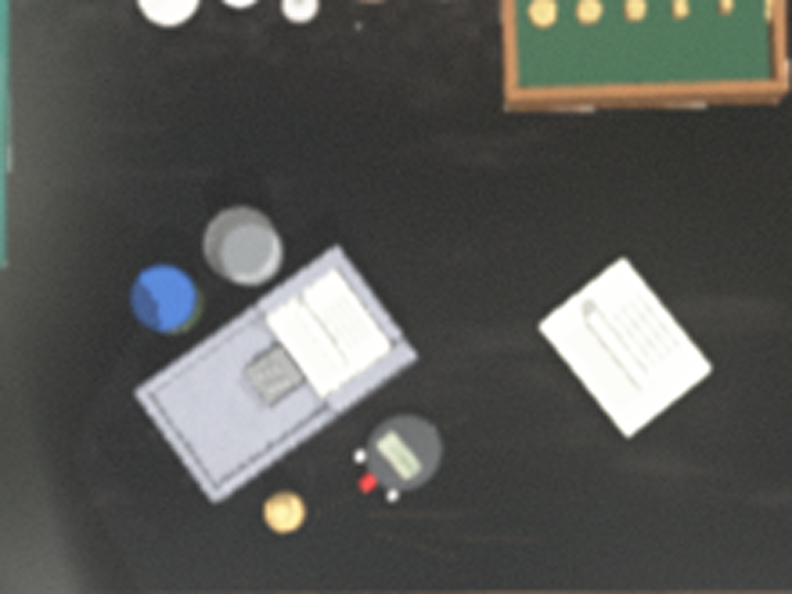

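The top crop shows the box with the white cover at its upper right end, the tab at about (273,375), and the rest deck at lower left. A larger look-alike sheet lies to the right. The weight, stopwatch, jar and beaker stand close to the box.

Run:
```python
from h import *
np.set_printoptions(precision=4,suppress=True)
c=bot.camera("top")
px=lambda a:(180+(a[0]+.5)/3.6-.5,140+(a[1]+.5)/3.6-.5)
P=[at_z(c,px(a),z)[:2] for a,z in(((340,245),.055),((417,355),.051),((215,502),.055),((135,392),.055))]
P=np.array(P);print(P);print([np.linalg.norm(P[i]-P[(i+1)%4]) for i in range(4)])
ctr=P.mean(0);ux=(P[2]+P[3]-P[0]-P[1]);print("corners",ctr,np.degrees(np.arctan2(ux[1],ux[0])))
# depth cloud
vs,us=np.mgrid[190:290,200:310];C=np.array([[at_z(c,(u,v),0)*0 for u in[0]]for v in[0]])
o=np.array(c["xyz"]);pts=[]
for v in range(185,290):
    for u in range(205,305):
        r=c["range_z"][v,u]
        if r>0:
            _,d=ray(c,(u,v));pts.append([*(o+d*r),u,v])
pts=np.array(pts);m=(pts[:,2]>.03)
mask=np.zeros((480,640),np.uint8);mask[pts[m,4].astype(int),pts[m,3].astype(int)]=1
mask=cv2.morphologyEx(mask,cv2.MORPH_OPEN,np.ones((5,5)))
n,l,s,_=cv2.connectedComponentsWithStats(mask);print(s)
k=l[247,258];q=pts[[l[int(b),int(a)]==k for a,b in pts[:,3:]]]
r=cv2.minAreaRect(q[:,:2].astype(np.float32));print("depth",r)
a=np.arctan2(ux[1],ux[0]);R=np.array([[np.cos(a),-np.sin(a)],[np.sin(a),np.cos(a)]])
L=(q[:,:2]-ctr)@R
for x0 in range(-95,95,10):
    b=(abs(L[:,0]*1e3-x0-5)<5)&(abs(L[:,1])<.012)
    print(x0+5,np.median(q[b,2]),end=' | ')
for nm in("stopwatch","weight_0","sample_jar_2","beaker_1"):
    z=bot.pinpoint("top",nm)[:1]
    if z: g=at_z(c,z[0]["pixel"],0)[:2];print(nm,z[0]["conf"],g,(g-ctr)@R)
```

```text
[[0.5954 0.0612]
 [0.5112 0.0025]
 [0.3999 0.1549]
 [0.4832 0.216 ]]
[np.float64(0.10263387682931978), np.float64(0.18874733866562066), np.float64(0.10336786606295162), np.float64(0.19115408546735232)]
corners [0.4974 0.1087] 126.03160824952657
[[     0      0    640    480 304297]
 [   220    211     74     67   2635]
 [   217    215     18     17    243]
 [   256    280      5      5     25]]
depth ((0.49500471353530884, 0.11244076490402222), (0.1046755462884903, 0.19489073753356934), 35.8432502746582)
-90 0.051509254561344475 | -80 0.05320344949407507 | -70 0.05345033765995311 | -60 0.05454362747892394 | -50 0.05427173855423417 | -40 0.06846743067682315 | -30 0.05438349730545511 | -20 0.05411217211550512 | -10 0.05436219966667166 | 0 0.05582178819225159 | 10 0.054815581733986596 | 20 0.05114309315962984 | 30 0.04610846000944635 | 40 0.04648338238435956 | 50 0.045164414223304306 | 60 0.04544849016518382 | 70 0.04567911329458507 | 80 0.046048435339810734 | 90 0.05050133449737415 | stopwatch 0.9 [0.4397 0.0212] [-0.0368  0.0981]
weight_0 0.43 [0.3972 0.1039] [0.0551 0.0838]
sample_jar_2 0.67 [0.5524 0.1983] [ 0.0402 -0.0973]
beaker_1 0.73 [0.592  0.1281] [-0.0399 -0.0879]
```

Run:
```python
from h import *
np.set_printoptions(precision=3,suppress=True)
A=np.array([.27,.564]);B=np.array([.496,.111])
for n in("scene","top"):
    c=bot.camera(n);v,u=np.mgrid[0:480:2,0:640:2];r=c["range_z"][::2,::2]
    o,d0=ray(c,(0,0));dx=ray(c,(1,0))[1]-d0;dy=ray(c,(0,1))[1]-d0
    P=o+(d0+u[...,None]*dx+v[...,None]*dy)*r[...,None];P=P[r>0]
    for t in np.linspace(0,1,9):
        q=A+t*(B-A);m=np.hypot(*(P[:,:2]-q).T)<.13
        print(n,q,m.sum(),P[m,2].max() if m.any() else None)
# moves in tool axes, constant-orientation final frame
R=lambda h:np.array([[np.cos(h),np.sin(h)],[np.sin(h),-np.cos(h)]])
w=bot.state()["tcp_rot"];h=2*np.arctan2(w[2],w[1]);print(np.degrees(h))
print("shift tool cm in start axes",R(h).T@(B-A)*100)
```

```text
scene [0.27  0.564] 1365 0.6363697698350872
scene [0.298 0.507] 1606 0.6463045193520154
scene [0.327 0.451] 1668 0.6496747064419274
scene [0.355 0.394] 1253 0.6396749991845466
scene [0.383 0.337] 1210 0.0193839503634754
scene [0.411 0.281] 1182 0.05596611807146723
scene [0.44  0.224] 1079 0.06325601871181696
scene [0.468 0.168] 875 0.07205722586450158
scene [0.496 0.111] 977 0.07205722586450158
top [0.27  0.564] 1272 0.6274512235953313
top [0.298 0.507] 1681 0.6572373449672912
top [0.327 0.451] 1888 0.6613461000085065
top [0.355 0.394] 1487 0.6424177293830892
top [0.383 0.337] 1390 0.022328737595216586
top [0.411 0.281] 1550 0.05793112000842782
top [0.44  0.224] 1637 0.06390383622788276
top [0.468 0.168] 1647 0.07569591749291527
top [0.496 0.111] 1653 0.07569591749291527
64.40211441492146
shift tool cm in start axes [-31.089  39.954]
```

Emit:
arm_command --pt "-2.4 3.1 0 0 0 0" --pt "-2.4 3.1 0 0 0 0" --pt "-2.4 3.1 0 0 0 0" --pt "-2.4 3.1 0 0 0 0" --pt "-2.4 3.1 0 0 0 0" --pt "-2.4 3.1 0 0 0 0" --pt "-2.4 3.1 0 0 0 0" --pt "-2.4 3.1 0 0 0 0" --pt "-2.4 3.1 0 0 0 0" --pt "-2.4 3.1 0 0 0 0" --pt "-2.4 3.1 0 0 0 0" --pt "-2.4 3.1 0 0 0 0" --grip 0

```text
time_s: 2.0
ee_pos: [0.4817, 0.1414, 0.2567]
tcp_rot: [0.0, 0.846, 0.533, 0.0]
ft_force: [-0.2, -0.1, 0.2]
finger_gap: 0.0001
```

Emit:
arm_command --pt "0 0 3 0 0 0.1" --pt "0 0 3 0 0 0.1" --pt "0 0 3 0 0 0.1" --pt "0 0 2 0 0 0.1" --pt "0 0 0 0 0 0.096" --pt "0 0 0 0 0 0" --pt "0 0 0 0 0 0"

```text
time_s: 2.58
ee_pos: [0.4815, 0.1432, 0.1464]
tcp_rot: [0.0, 0.951, 0.31, 0.0]
ft_force: [-0.3, -1.3, 0.3]
finger_gap: 0.0001
```

```bash
cat >> h.py <<'E'
def rel():
    s=bot.state();w=s["tcp_rot"];h=np.degrees(2*np.arctan2(w[2],w[1]));a=np.radians(126.03)
    R=np.array([[np.cos(a),-np.sin(a)],[np.sin(a),np.cos(a)]]);p=s["ee_pos"]
    print("t",s["time_s"],"ee",p.round(4),"head",h%360,"box-local mm",((p[:2]-[.4970,.1090])@R*1e3).round(1),"F",s["ft_force"].round(2),"q",s["tcp_rot"].round(4),"gap",s["finger_gap"])
E
python3 - <<'E'
from h import *
rel();c=bot.camera("scene");save(c,"s1",(220,150,360,255),5)
E
```

```text
t 2.5833 ee [0.4815 0.1432 0.1464] head 36.11775534490801 box-local mm [36.8 -7.5] F [-0.27 -1.31  0.28] q [0.000e+00 9.507e-01 3.100e-01 2.000e-04] gap 0.00013521285283900743
```

View pics/s1.png

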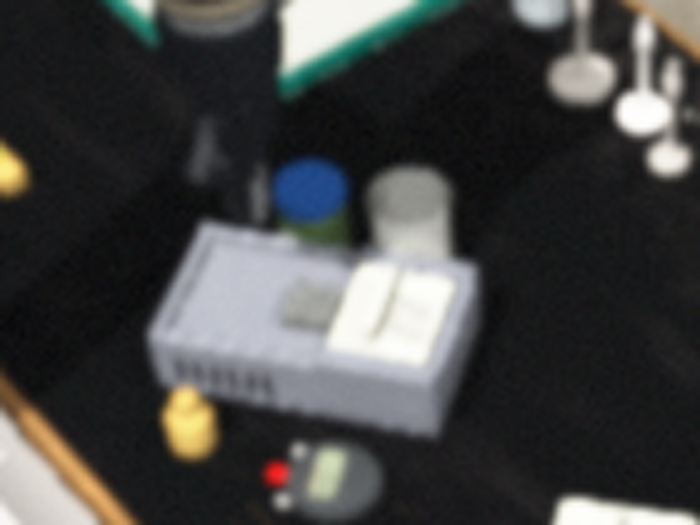

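The crop shows the fingers above the rest deck, with the tab at crop (305,305) next to the cover's edge.

Emit:
arm_command --pt "-0.4 1.75 0 0 0 0" --pt "-0.35 1.75 0 0 0 0" --pt "0 0 2.3 0 0 0" --pt "0 0 2.3 0 0 0" --pt "0 0 0 0 0 0" --pt "0 0 0 0 0 0"

```text
time_s: 3.13
ee_pos: [0.4951, 0.1104, 0.1002]
tcp_rot: [-0.0, 0.951, 0.309, -0.001]
ft_force: [1.7, 0.1, -0.4]
finger_gap: -0.0
```

Emit:
arm_command --pt "0 0 0.5 0 0 0" --pt "0 0 0.5 0 0 0" --pt "0 0 0.5 0 0 0" --pt "0 0 0 0 0 0" --pt "0 0 0 0 0 0"

```text
time_s: 3.55
ee_pos: [0.4955, 0.1106, 0.0853]
tcp_rot: [-0.0, 0.951, 0.309, -0.0]
ft_force: [-1.0, -0.5, 0.1]
finger_gap: -0.0002
```

```bash
python3 -c "
from h import *
rel()"
```

```text
t 3.55 ee [0.4955 0.1106 0.0853] head 36.00199305095019 box-local mm [2.1 0.3] F [-1.   -0.46  0.06] q [-0.000e+00  9.511e-01  3.090e-01 -1.000e-04] gap -0.0002090185517664428
```

Emit:
arm_command --pt "0 0 0.3 0 0 0" --pt "0 0 0.3 0 0 0" --pt "0 0 0.2 0 0 0" --pt "0 0 0.2 0 0 0" --pt "0 0 0 0 0 0" --pt "0 0 0 0 0 0"

```text
time_s: 4.05
ee_pos: [0.496, 0.1105, 0.0753]
tcp_rot: [0.0, 0.951, 0.309, 0.0]
ft_force: [0.2, 0.6, 1.8]
finger_gap: 0.0001
```

Emit:
arm_command --pt "0 0 0.2 0 0 0" --pt "0 0 0.2 0 0 0" --pt "0 0 0 0 0 0" --pt "0 0 0 0 0 0"

```text
time_s: 4.38
ee_pos: [0.4959, 0.1105, 0.0712]
tcp_rot: [0.0, 0.951, 0.309, 0.0]
ft_force: [1.6, -1.1, 1.4]
finger_gap: 0.0001
```

Emit:
arm_command --pt "0 0 0.1 0 0 0" --pt "0 0 0.1 0 0 0" --pt "0 0 0 0 0 0" --pt "0 0 0 0 0 0"

```text
time_s: 4.72
ee_pos: [0.4959, 0.1105, 0.07]
tcp_rot: [0.0, 0.951, 0.309, 0.0]
ft_force: [-0.4, 0.8, 7.9]
finger_gap: -0.0001
```

Emit:
arm_command --pt "0 0 0.1 0 0 0" --pt "0 0 0 0 0 0" --pt "0 0 0 0 0 0"

```text
time_s: 4.97
ee_pos: [0.496, 0.1105, 0.07]
tcp_rot: [0.0, 0.951, 0.309, -0.0]
ft_force: [-3.8, -0.2, 14.3]
finger_gap: -0.0
```

Emit:
arm_command --pt "0 0 -1.5 0 0 0" --pt "0 0 -3.7 0 0 0" --pt "0 3.5 0 0 0 0" --pt "0 3.5 0 0 0 0" --pt "0 0 0 0 0 0" --pt "0 0 0 0 0 0"

```text
time_s: 5.47
ee_pos: [0.5369, 0.0525, 0.1199]
tcp_rot: [-0.0, 0.952, 0.308, -0.0]
ft_force: [-1.4, 0.4, -0.3]
finger_gap: 0.0002
```

Run:
```python
from h import *
rel();c=bot.camera("scene");save(c,"s2",(230,170,350,260),6)
```

```text
t 5.4667 ee [0.5369 0.0525 0.1199] head 35.82582941933552 box-local mm [-69.1   1. ] F [-1.41  0.41 -0.28] q [-1.000e-04  9.515e-01  3.076e-01 -5.000e-04] gap 0.00024306210094381242
```

View pics/s2.png

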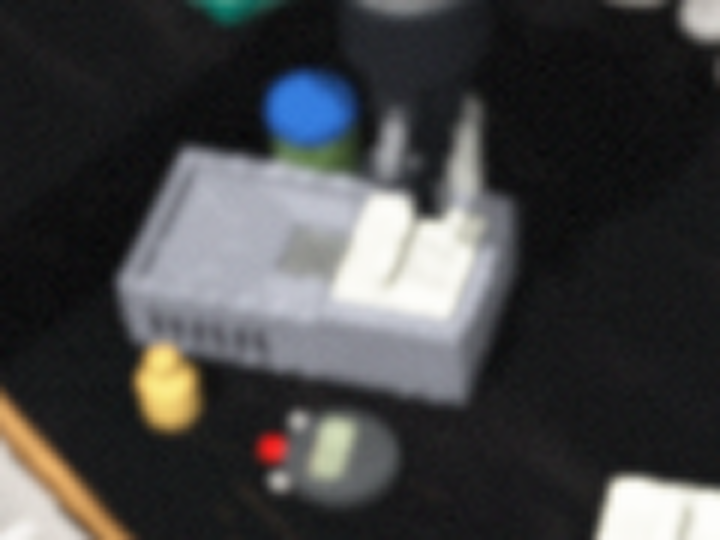

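The tab is now flush with the deck at crop (310,250). The fingers are behind the rib, over the cover.

Emit:
arm_command --pt "0 0 1.5 0 0 0" --pt "0 0 1.5 0 0 0" --pt "0 0 0.5 0 0 0" --pt "0 0 0 0 0 0" --pt "0 0 0 0 0 0"

```text
time_s: 5.93
ee_pos: [0.5355, 0.0544, 0.0846]
tcp_rot: [-0.0, 0.951, 0.309, -0.001]
ft_force: [0.4, -0.4, -0.1]
finger_gap: 0.0001
```

Emit:
arm_command --pt "0 -0.5 0 0 0 0" --pt "0 -0.5 0 0 0 0" --pt "0 -0.5 0 0 0 0" --pt "0 -0.5 0 0 0 0" --pt "0 -0.5 0 0 0 0" --pt "0 0 0 0 0 0"

```text
time_s: 6.43
ee_pos: [0.5213, 0.0749, 0.0855]
tcp_rot: [-0.0, 0.951, 0.309, -0.0]
ft_force: [0.1, -0.4, 0.6]
finger_gap: 0.0001
```

Run:
```python
from h import *
rel();c=bot.camera("scene")
for r in bot.pinpoint("scene","cover")[:3]: print(r,at_d(c,r["pixel"]))
```

```text
t 6.4333 ee [0.5213 0.0749 0.0855] head 36.02394915631153 box-local mm [-41.8   0.4] F [ 0.08 -0.41  0.55] q [-2.000e-04  9.510e-01  3.092e-01 -1.000e-04] gap 6.886026064142126e-05
{'pixel': [293.4, 215.3], 'conf': 0.79} [0.51093172 0.0684053  0.05199969]
{'pixel': [385.1, 375.4], 'conf': 0.33} [ 0.37936145 -0.49237195  0.01127525]
{'pixel': [298.3, 217.0], 'conf': 0.24} [0.51847626 0.05234204 0.05204674]
```

Emit:
arm_command --pt "0 -0.6 0 0 0 0" --pt "0 -0.6 0 0 0 0" --pt "0 -0.6 0 0 0 0" --pt "0 -0.6 0 0 0 0" --pt "0 -0.6 0 0 0 0" --pt "0 -0.6 0 0 0 0" --pt "0 -0.6 0 0 0 0" --pt "0 -0.6 0 0 0 0" --pt "0 -0.6 0 0 0 0" --pt "0 -0.6 0 0 0 0" --pt "0 -0.6 0 0 0 0" --pt "0 -0.6 0 0 0 0"

```text
time_s: 7.53
ee_pos: [0.4794, 0.1328, 0.0853]
tcp_rot: [-0.0, 0.951, 0.309, -0.0]
ft_force: [0.1, -0.4, -0.6]
finger_gap: 0.0003
```

Emit:
arm_command --pt "0 -0.3 0 0 0 0" --pt "0 -0.3 0 0 0 0" --pt "0 -0.3 0 0 0 0" --pt "0 -0.3 0 0 0 0" --pt "0 0 0 0 0 0" --pt "0 0 0 0 0 0"

```text
time_s: 8.03
ee_pos: [0.4726, 0.1421, 0.0852]
tcp_rot: [-0.0, 0.951, 0.309, -0.0]
ft_force: [0.3, 0.5, 0.4]
finger_gap: 0.0002
```

Run:
```python
from h import *
rel();c=bot.camera("scene");save(c,"s3",(230,170,350,260),6)
```

```text
t 8.0333 ee [0.4726 0.1421 0.0852] head 35.992536347818536 box-local mm [41.1  0.3] F [0.31 0.45 0.42] q [-0.000e+00  9.511e-01  3.090e-01 -1.000e-04] gap 0.00018783604634004374
```

View pics/s3.png

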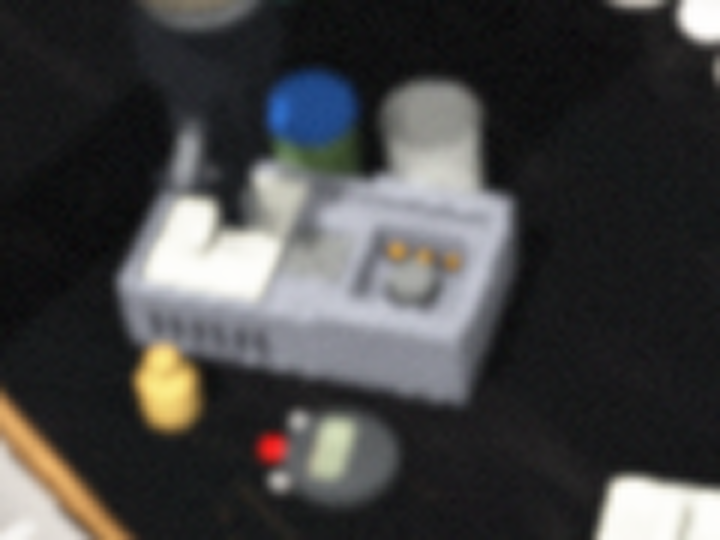

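The cover is nearly at the stop. The button is uncovered at crop (412,280).

Emit:
arm_command --pt "0 -0.15 0 0 0 0" --pt "0 -0.15 0 0 0 0" --pt "0 -0.15 0 0 0 0" --pt "0 0 0 0 0 0" --pt "0 0 0 0 0 0"

```text
time_s: 8.5
ee_pos: [0.4705, 0.1453, 0.0855]
tcp_rot: [0.0, 0.951, 0.309, 0.0]
ft_force: [1.0, -3.2, 1.3]
finger_gap: -0.0
```

Emit:
arm_command --pt "0 -0.15 0 0 0 0" --pt "0 0 0 0 0 0" --pt "0 0 0 0 0 0"

```text
time_s: 8.75
ee_pos: [0.4703, 0.1456, 0.0859]
tcp_rot: [0.002, 0.951, 0.31, 0.001]
ft_force: [1.8, -7.1, 3.2]
finger_gap: 0.0001
```

Emit:
arm_command --pt "0 0.5 0 0 0 0" --pt "0 0.9 0 0 0 0" --pt "0 0 -2 0 0 0" --pt "0 0 -1.5 0 0 0" --pt "0 3 0 0 0 0" --pt "0 3 0 0 0 0" --pt "0 2.5 0 0 0 0" --pt "0 0 0 0 0 0" --pt "0 0 0 0 0 0" --pt "0 0 0 0 0 0"

```text
time_s: 9.58
ee_pos: [0.5265, 0.0668, 0.1197]
tcp_rot: [-0.001, 0.951, 0.308, -0.001]
ft_force: [0.1, -0.5, 0.1]
finger_gap: 0.0002
```

Run:
```python
from h import *
rel();c=bot.camera("scene");save(c,"s4",(230,170,350,260),6)
for n in("scene","top"):
  c=bot.camera(n)
  for r in bot.pinpoint(n,"button_top")[:2]: print(n,r,at_z(c,r["pixel"],.041))
```

```text
t 9.5833 ee [0.5265 0.0668 0.1197] head 35.9240710521918 box-local mm [-51.5   0.9] F [ 0.08 -0.47  0.13] q [-7.000e-04  9.513e-01  3.084e-01 -8.000e-04] gap 0.0002386100298929011
scene {'pixel': [299.8, 204.8], 'conf': 0.66} [0.5602246  0.10015141 0.041     ]
scene {'pixel': [296.8, 213.6], 'conf': 0.58} [0.52904814 0.07548882 0.041     ]
```

View pics/s4.png

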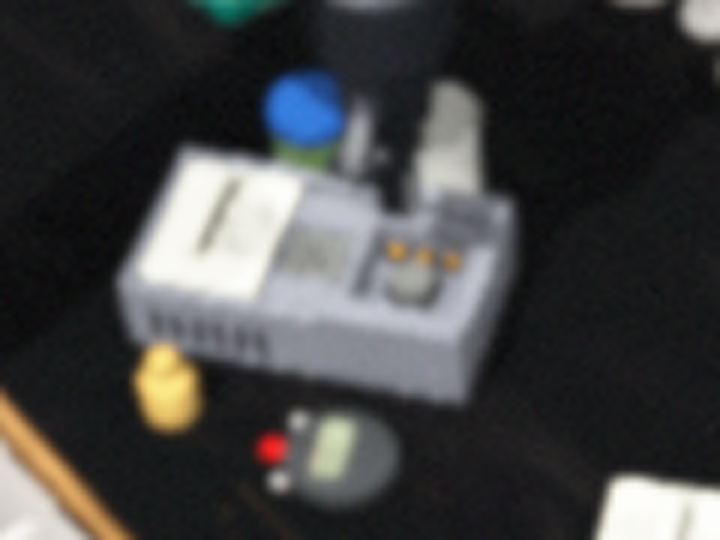

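The cover sits against the stop. The button at crop (410,272) is clear below the fingers. Pressing it now.

Emit:
arm_command --pt "0 0 1.7 0 0 0" --pt "0 0 1.7 0 0 0" --pt "0 0 0.9 0 0 0" --pt "0 0 0.5 0 0 0" --pt "0 0 0.3 0 0 0" --pt "0 0 0 0 0 0" --pt "0 0 0 0 0 0"

```text
time_s: 10.42
ee_pos: [0.5278, 0.0669, 0.0697]
tcp_rot: [0.0, 0.951, 0.309, 0.0]
ft_force: [-0.1, 0.8, 0.0]
finger_gap: -0.0
```

Emit:
arm_command --pt "0 0 0.2 0 0 0" --pt "0 0 0.2 0 0 0" --pt "0 0 0.1 0 0 0" --pt "0 0 0 0 0 0" --pt "0 0 0 0 0 0"

```text
time_s: 10.83
ee_pos: [0.5282, 0.0668, 0.0649]
tcp_rot: [0.0, 0.951, 0.309, 0.001]
ft_force: [0.8, -0.5, 2.6]
finger_gap: -0.0001
```

Emit:
arm_command --pt "0 0 0.1 0 0 0" --pt "0 0 0 0 0 0" --pt "0 0 0 0 0 0"

```text
time_s: 11.08
ee_pos: [0.5282, 0.0668, 0.0637]
tcp_rot: [0.0, 0.951, 0.309, 0.001]
ft_force: [1.4, 0.9, 2.5]
finger_gap: -0.0003
```

Emit:
arm_command --pt "0 0 0.15 0 0 0" --pt "0 0 0.15 0 0 0" --pt "0 0 0.1 0 0 0" --pt "0 0 0 0 0 0" --pt "0 0 0 0 0 0"

```text
time_s: 11.5
ee_pos: [0.5282, 0.0668, 0.0609]
tcp_rot: [0.0, 0.951, 0.309, 0.001]
ft_force: [-1.4, 0.3, 13.3]
finger_gap: -0.0
```

Emit:
arm_command --pt "0 0 0.1 0 0 0" --pt "0 0 0 0 0 0" --pt "0 0 0 0 0 0"

```text
time_s: 11.75
ee_pos: [0.5283, 0.0668, 0.0608]
tcp_rot: [0.0, 0.951, 0.309, 0.0]
ft_force: [-4.0, -0.3, 19.7]
finger_gap: 0.0
```

The button hit its solid stop at TCP z = 0.061, which is full travel. Retracting.

Emit:
arm_command --pt "0 0 -0.5 0 0 0" --pt "0 0 -1 0 0 0" --pt "0 0 -3 0 0 0" --pt "0 0 -4 0 0 0" --pt "0 0 -4 0 0 0" --pt "0 2 -2 0 0 0" --pt "0 4 0 0 0 0" --pt "0 4 0 0 0 0" --pt "0 4 0 0 0 0" --pt "0 0 0 0 0 0" --pt "0 0 0 0 0 0" --pt "0 0 0 0 0 0"

```text
time_s: 12.75
ee_pos: [0.6079, -0.0462, 0.2018]
tcp_rot: [-0.001, 0.951, 0.308, -0.002]
ft_force: [-0.6, 0.1, 0.8]
finger_gap: 0.0003
```

Run:
```python
from h import *
np.set_printoptions(precision=4,suppress=True)
rel();c=bot.camera("scene");save(c,"s5",(230,170,350,260),6)
ctr=np.array([.497,.109]);a=np.radians(126.03);R=np.array([[np.cos(a),-np.sin(a)],[np.sin(a),np.cos(a)]])
for n,t,z in(("scene","cover",.045),("top","cover",.045),("scene","button_top",.041),("scene","tab_top",.045),("top","stopwatch",0),("top","weight_0",0),("top","sample_jar_2",0),("top","beaker_1",0)):
    c=bot.camera(n)
    for r in bot.pinpoint(n,t)[:2]: 
        g=at_z(c,r["pixel"],z);print(n,t,round(r["conf"],2),g,(g[:2]-ctr)@R*1e3, at_d(c,r["pixel"])[2])
```

```text
t 12.75 ee [ 0.6079 -0.0462  0.2018] head 35.93105989102638 box-local mm [-190.8    1.6] F [-0.56  0.14  0.8 ] q [-0.0012  0.9512  0.3084 -0.0018] gap 0.000301427118636035
scene cover 0.82 [ 0.4997 -0.1921  0.045 ] [-245.0738  174.9365] 0.010802324867417612
scene cover 0.62 [0.4692 0.1363 0.045 ] [38.4739  6.4315] 0.0520706394791739
top cover 0.89 [ 0.5148 -0.1509  0.045 ] [-220.6398  138.4938] 0.03477759370370381
top cover 0.75 [0.4651 0.16   0.045 ] [60.0346 -4.2397] 0.06079507899084691
scene tab_top 0.39 [0.492  0.1019 0.045 ] [-2.8409  8.2295] 0.04499497383722906
top weight_0 0.59 [0.3907 0.1053 0.    ] [59.4888 88.1452] 0.040074199147921874
top sample_jar_2 0.5 [0.5602 0.1899 0.    ] [ 28.2636 -98.6638] 0.058257788408549116
top sample_jar_2 0.31 [0.5014 0.1189 0.    ] [ 5.4245 -9.4442] 0.04696981559677571
top beaker_1 0.61 [0.5952 0.1281 0.    ] [-42.3151 -90.6093] 0.0024191038737879644
```

View pics/s5.png

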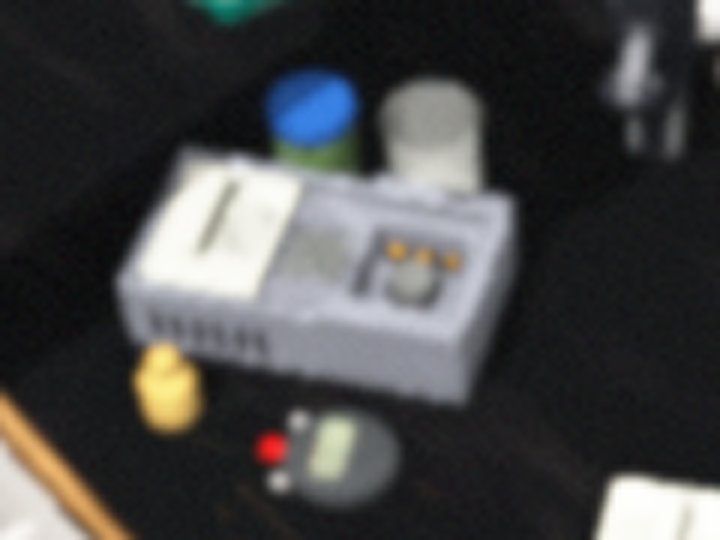

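Run:
```python
from h import *
c=bot.camera("top");a=np.radians(126.03);R=np.array([[np.cos(a),-np.sin(a)],[np.sin(a),np.cos(a)]])
L=[]
for v in range(210,285):
    for u in range(210,300):
        o,d=ray(c,(u,v));p=o+d*c["range_z"][v,u];l=(p[:2]-[.497,.109])@R*1e3
        if abs(l[0])<95 and abs(l[1])<40:L.append([*l,p[2]*1e3,c["img"][v,u].min()])
L=np.array(L);r=L[(L[:,2]>64)&(L[:,1]>-30)&(L[:,1]<30)];print("rib",len(r),r.mean(0),np.percentile(r[:,0],[5,95]))
w=L[(L[:,3]>185)&(L[:,0]>0)];print("white x",np.percentile(w[:,0],[1,99]),"y",np.percentile(w[:,1],[1,99]))
rel();bot.sign_off()
```

```text
rib 88 [ 22.53667338   7.17190369 197.18883843 212.44318182] [-91.95409274  65.55086532]
white x [ 2.55501401 89.13836739] y [-39.50097967  39.03178225]
t 13.65 ee [ 0.6096 -0.0466  0.2032] head 35.97519466779641 box-local mm [-192.     0.5] F [-0.05 -0.35 -0.71] q [-0.      0.9511  0.3088 -0.    ] gap 0.0002530558983148896
the job is handed in; nothing more can be done
```

I did the whole job in the order asked and handed it in at 13.65 s, with the closed fingertips clear of everything.

- **Snap tab:** I pressed it to its solid stop, where the fingertips were at deck height and the force rose to about 14 N. After letting go, the picture showed it flush with the deck.
- **Cover:** I pushed it by its rib until it met the end stop. The force rose to about 7 N, with the fingertips at about box x = +45 mm, where they should be with the cover against the stop. The last picture shows it resting there.
- **Reset button:** I pressed it through its 5 mm travel to the solid stop, at about 20 N, then let go. The picture afterwards shows it out again, but I did not measure its height.
- **Bystanders:** The jar, beaker, weight and stopwatch look unmoved between pictures. I did not re-measure the level block, tape roll or dust brush, but the arm went nowhere near them.

Some last checks disagreed or failed:

- **Look-alike cover:** The networks ranked the larger look-alike sheet first as the cover. I ignored that.
- **Cover position:** Their readings of the real cover's centre were +38 mm and +60 mm, where +55 mm is expected.
- **Jar:** Its two position readings differed by about 12 mm because the arm was partly in view. The pictures show it unmoved.
- **Missed detections:** The networks did not find the button or the stopwatch in the final look.
- **Rib measurement:** The final depth check of the rib was spoiled by the arm in the camera's view. The cover's white edge did read about +89 mm, which fits the stop at +87 mm.

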